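Tip the lid tray towards the blue tub

ROBOT

A 7-joint arm with a two-finger parallel gripper is mounted at the origin on the work surface. World frame = base frame: x ahead of the robot, y to its left, z up, the work surface at z = 0. Lengths are in mm, angles in rad, forces in N, time in s.
With the tool pointing down it reaches from about 400 to 875 mm from the base axis. Payload 4.4 kg.
Tool frame: the origin (TCP) lies midway between the tips of the shut fingers; the grasp point (between the pads) lies 19 mm behind it (ctrl.grip_point_offset is the distance from the TCP to the grasp point, in mm); z points along the fingers, y is the direction in which the jaws open and shut (so a half turn about z gives the same grasp; the last joint's range is limited). The gripper opens to 85 mm and grips with 20 to 120 N. Pads are 22 mm wide; open, the fingers measure 114 mm over their backs; the gripper's body (76 mm by 85 mm) begins 54 mm behind the grasp point. The pads swing forward as they close: fully open they stand 13 mm farther back than shut.
Start: joints at [-1.348, 0.628, 0.038, 1.517, -0.027, 0.996, -0.02], TCP at [185.097, 623.103, 231.313] pointing down, gripper open.
Joint ranges: [-3.06, 3.06], [-0.37, 2.12], [-1.25, 1.32], [0.18, 2.47], [-1.1, 4.24], [0.23, 1.98], [-2.94, 2.94]. Speed limits (rad/s): [2.57, 2.57, 3.14, 3.14, 3.14, 3.14, 3.14].

INTERFACE

Orientations are given as [roll, pitch, yaw] about the fixed x, y, z axes, in that order (R = Rz(yaw) Ry(pitch) Rx(roll)).
In Python, from cell import ctrl, imaging, models gives the robot as it stands. The module is installed in compiled form; this text tells all that it offers.
- The arm moves only by the tool drive_tool, never from a script. Its argument "deltas" is text: rows parted by semicolons, each of 5 numbers parted by spaces: the shift along the tool's x, y, z in m, then the turn about the tool's z in degrees, then the finger opening in m, from 0 to 0.0854. A call has 1 to 12 rows; each row is the pose to reach, as a shift and turn from the pose commanded when the call began, along the tool's axes at that moment; what a row does not reach only later rows make up. A row lasts 1/8 s, in which the tool goes at most 62.5 mm and 10.7 degrees, less where a joint would pass 70% of its speed; a pose out of reach is approached as far as the arm can. A call with a gripper value outside its range is refused whole. The fingers move at their own pace and stop on an object; the grip force is fixed at half the most. Time passes only in rows, so rows that repeat a pose let the fingers close. It gives the time, the measured TCP pose, the force and the opening at its end, in the units of the state.
- ctrl.read_state(): the state, without advancing time (a new reading comes with each control period).
- imaging.get_image(name): name is "scene" or "top" or "wrist"; returns a dict with "color" (480x640x3 uint8, red, green, blue), "range_z" (480x640 float32, mm along the optical axis (not along the pixel's ray), 0 where there is no reading), "vfov" (degrees; the focal length in pixels is half the picture's height over the tangent of half this angle, whatever the lens; pixels are square), "cx", "cy" (the principal point, pixels), "k1" (the pictures are not rectified: a ray, as slopes to the right and down, at radius r is drawn at 1 + k1 r^2 times it, then the intrinsics apply), "extrinsics" (4x4, takes a point from camera to world coordinates). Camera axes: x right, y down, z forward; pixel columns grow to the right and rows downward; lengths in mm; the calibration is good to about 2 mm. A picture is of the moment at which its call begins.
- ctrl.finish_job(): hands the job in, once; it reports no verdict.
Trained networks look in a picture, given as the dict that the camera call returned (one of the last four; its "shot" number tells which), for a name from the list of things; names that differ only in an ending like _2 or _b are one class to them, and where a whole thing is asked for, a point or a joint stands for the part that bears it (a point fixed in the world has none). Each returns a list of dicts, best first, with "score" (0 to 1); they miss things now and then, are a little off and sometimes report something else, mostly with a low value. They report only what shows in the picture. A call takes as long as a camera call. They do not tell look-alikes from the thing itself.
- models.spot_in(picture, thing): "point" ([column, row] in pixels, amid what is visible of it).
- models.landmark_of(picture, thing): "point" ([column, row] in pixels: a listed point, or the origin of a listed thing).
The state is a dict: "clock": time; "qpos": joint angles; "qd": joint speeds; "tau": joint torques, N m; "eef_pos": TCP position; "tool_rot": TCP orientation; "force": force on the tool from outside, world axes, zero at the start; "torque": the same for the moment, N m; "width": finger opening in mm.
Only numpy, scipy, OpenCV 4.12 (cv2) and the standard library are available. Lean on these libraries where they do the work, as an engineer would, in place of code of your own. Each camera call takes 0.05 s, during which the arm holds its last target.

TASK

The long metal tray with the red and the green jar lid in it rocks on a pivot. Push down the yellow ledge at the end nearer the open blue tub until the tray is tipped right down, so that both lids slide to that end, and leave it tipped. Do not touch the lids, and leave the tub standing where it is.

Things in the scene. Friction and masses are not known exactly. Their poses are not given: they have to be found in the camera images.
- tray: Aluminium tray, 130 (x) by 310 mm (y), floor top z 10, walls to z 35, inner ends y +-150 mm. Origin on its pivot, 90 mm above the table; z up when level (as at the start). Turns about x, 26 deg to a stop either way; stiff: 2 N at a ledge moves it and it stays. A yellow push ledge beyond each end: 60 mm wide, y +-153 to 195, top z 36; at y +-175 it goes straight down, 73 mm to the stop
- tub: open round blue plastic tub, loose, 104 mm across and 90 mm high, standing on the table about 310 mm from the pivot beyond one or the other end of the tray (a whitish jar with a purple lid, 120 mm high, stands beyond the other end); origin at the centre of its underside, z up
- lid_red: red screw lid, 54 mm across and 14 mm thick, lying loose on the tray's floor, on which it starts to slide at a tilt of 8 to 13 degrees; origin at the centre of its underside, z up through the lid
- lid_green: green screw lid, same size as the red one, lying loose on the tray's floor; origin at the centre of its underside
Things that resemble listed ones, but are neither listed nor needed, are in the scene too. Several things have the shape of the lid_red; the one meant has the colours described above. What is shaped like the lid_green but purple is not meant.

How it is judged (in metres and radians):
At the end, for the whole second after the job is handed in: The tray is tipped by more than 17 degrees; both lids lie on its floor in the half nearer the tub, their centres more than 50 mm from the tray's middle towards the tub's end; tray and lids are at rest; the tub stands upright, within 20 mm of where it stood (angle between tray's own z axis and vertical above 0.3 rad and ((y of tub in the frame of tray above 0 m and y of each of lid_red, lid_green in the frame of tray above 0.05 m) or (y of tub in the frame of tray below 0 m and y of each of lid_red, lid_green in the frame of tray below -0.05 m)) and angular speed of tray below 0.05 rad/s and angle between tub's own z axis and vertical below 0.17 rad and z of lid_red in the frame of tray between 0 and 0.03 m and linear speed of each of lid_red, lid_green below 0.02 m/s and x of lid_red in the frame of tray between -0.065 and 0.065 m and y of lid_red in the frame of tray between -0.155 and 0.155 m and z of lid_green in the frame of tray between 0 and 0.03 m and x of lid_green in the frame of tray between -0.065 and 0.065 m and y of lid_green in the frame of tray between -0.155 and 0.155 m); the robot touches nothing.
It fails at once if the robot touches a lid (contact force between any of lid_red, lid_green and the fingers above 0.5 N or contact force between any of lid_red, lid_green and the arm above 0.5 N).
It fails at once if the tub is shifted by more than 20 mm or knocked over (distance of tub from where it was at the start of the episode above 0.02 m or angle between tub's own z axis and vertical above 0.35 rad).
It also fails if it takes over 29 s, if anything falls off the work surface, if the arm or the gripper's body presses on something with over 40 N, if the wrist force passes 120 N, or if a joint passes its speed limit or range.

## Working session

There is one attempt and no reset: what is moved stays moved. The work goes in short steps, Python scripts to look and compute and a tool call to move; the robot and the scene stay as the last step left them, time stands still between calls to the robot, and variables do not carry over. Pictures are saved under pics/ and viewed, and the job is handed in when it is done.

Besides the shell and the picture viewer there is one more tool, called after "Call:" as name(argument=value, ...), one argument or row to a line, values as JSON. drive_tool: Moves the arm, as the interface text tells. Its arguments: {"type":"object","properties":{"deltas":{"type":"string"}},"required":["deltas"]}

```bash
mkdir -p pics
cat > h.py <<'E'
import numpy as np, cv2
from cell import ctrl, imaging, models
def K(p):
    f=p["color"].shape[0]/2/np.tan(np.radians(p["vfov"])/2)
    return f
def ray(p,u,v):
    f=K(p); x=(u-p["cx"])/f; y=(v-p["cy"])/f
    a,b=x,y
    for _ in range(20):
        s=1+p["k1"]*(a*a+b*b); a,b=x/s,y/s
    return np.array([a,b,1.0])
def world(p,u,v,z=None):
    E=np.array(p["extrinsics"]); r=ray(p,u,v)
    if z is None:
        d=p["range_z"][int(round(v)),int(round(u))]; return (E@np.r_[r*d,1])[:3]
    d=E[:3,:3]@r; o=E[:3,3]; return o+d*(z-o[2])/d[2]
def cloud(p):
    h,w=p["range_z"].shape; f=K(p); U,V=np.meshgrid(np.arange(w),np.arange(h))
    x=(U-p["cx"])/f;y=(V-p["cy"])/f;a,b=x,y
    for _ in range(20):
        s=1+p["k1"]*(a*a+b*b);a,b=x/s,y/s
    d=p["range_z"]; E=np.array(p["extrinsics"])
    P=np.stack([a*d,b*d,d],-1)@E[:3,:3].T+E[:3,3]; P[d==0]=np.nan
    return P
def save(p,n): cv2.imwrite("pics/"+n,p["color"][:,:,::-1])
E
python3 - <<'E'
from h import *
s=ctrl.read_state();print(s)
for n in ("scene","top"):
    p=imaging.get_image(n);save(p,n+"0.png");print(n,p["vfov"],np.round(p["extrinsics"],2).tolist())
    for t in ("tray","tub","lid_red","lid_green"):
        for f in (models.spot_in,models.landmark_of):
            for r in f(p,t)[:3]:
                u,v=r["point"];print(t,f.__name__,round(r["score"],2),np.round([u,v]),np.round(world(p,u,v)))
E
```

```text
{'clock': 0.0, 'qpos': array([-1.34781319,  0.62933483,  0.03847136,  1.51836721, -0.0270266 ,
        0.99629673, -0.02001044]), 'qd': array([-0.00030874,  0.00038261, -0.00031136, -0.00108204, -0.00115793,
        0.00051079,  0.00046461]), 'tau': array([-5.57457024e-04, -5.63373113e+01,  1.22581277e+00, -1.93436712e+01,
        1.07952111e-02,  1.02680898e-02, -4.01196175e-06]), 'eef_pos': array([184.91468267, 622.49265526, 230.39719108]), 'tool_rot': array([-3.13970536e+00,  1.93397183e-05,  2.85276085e+00]), 'force': array([-0.62501337,  0.64177721, -0.00502717]), 'torque': array([-0.04765426, -0.02808539,  0.01326073]), 'width': 85.35370288522013}
scene 43.82386187275146 [[-0.87, 0.25, -0.42, 1012.78], [0.49, 0.49, -0.73, 834.29], [0.02, -0.84, -0.55, 668.39], [0.0, 0.0, 0.0, 1.0]]
tray call 0.68 [349. 222.] [492.  41. 100.]
tray call 0.77 [344. 226.] [509.  50. 100.]
tub call 0.82 [270. 175.] [ 524. -236.   79.]
tub call 0.97 [278. 200.] [573. -93. 101.]
lid_red call 0.58 [351. 238.] [532. 109. 114.]
lid_red call 0.58 [321. 333.] [640. 203.  16.]
lid_red call 0.69 [323. 338.] 
[... 254 characters left out ...]
 17.]
top 50.13911448783265 [[-0.01, -0.99, 0.11, 457.7], [-1.0, 0.01, 0.04, 27.17], [-0.04, -0.11, -0.99, 887.65], [0.0, 0.0, 0.0, 1.0]]
tray call 0.84 [335. 270.] [502.  35.  99.]
tray call 0.98 [334. 270.] [502.  36. 100.]
tub call 0.92 [528. 273.] [ 500. -289.    4.]
tub call 0.81 [518. 275.] [ 496. -272.    3.]
lid_red call 0.8 [295. 257.] [522.  96. 112.]
lid_red call 0.61 [240. 197.] [635. 200.  14.]
lid_red call 0.78 [296. 257.] [521.  94. 113.]
lid_red call 0.63 [242. 198.] [634. 196.  12.]
lid_green call 0.74 [360. 264.] [510.  -3. 110.]
lid_green call 0.59 [361. 174.] [672. -11.  13.]
lid_green call 0.97 [362. 175.] [672. -12.  11.]
lid_green call 0.84 [361. 266.] [507.  -4. 114.]
```

View pics/scene0.png

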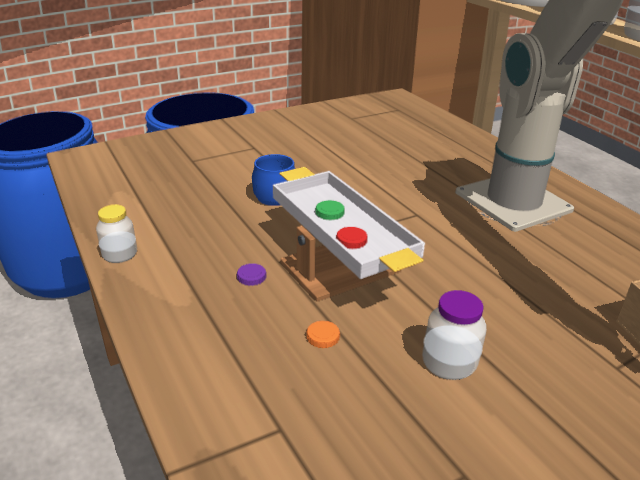

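View pics/top0.png

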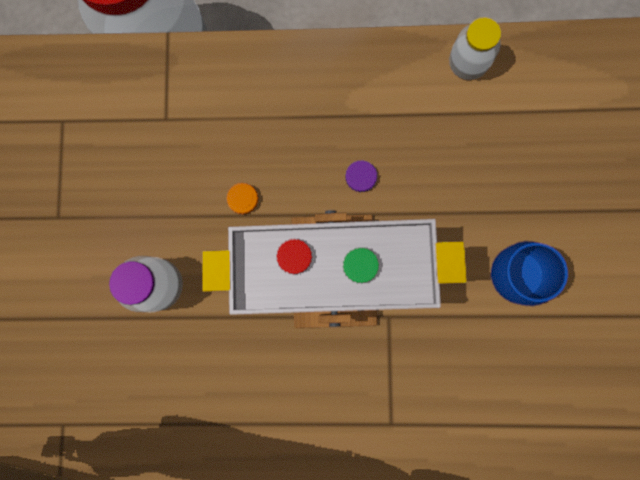

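Run:
```python
from h import *
p=imaging.get_image("top");P=cloud(p);c=p["color"].astype(int)
hsv=cv2.cvtColor(p["color"],cv2.COLOR_RGB2HSV)
m=((hsv[...,0]>18)&(hsv[...,0]<38)&(hsv[...,1]>120)&(hsv[...,2]>90)).astype(np.uint8)
n,l,st,ce=cv2.connectedComponentsWithStats(m)
for i in range(1,n):
    if st[i,4]>60:
        Q=P[l==i];print(st[i],ce[i].round(),np.nanmedian(Q,0).round(1),np.nanpercentile(Q,3,axis=0).round(),np.nanpercentile(Q,97,axis=0).round())
# blobs tall
for z0,z1 in ((118,130),(80,95)):
    m=((P[...,2]>z0)&(P[...,2]<z1)).astype(np.uint8)
    n,l,st,ce=cv2.connectedComponentsWithStats(m)
    for i in range(1,n):
        if st[i,4]>100:
            Q=P[l==i];print(z0,st[i],np.nanmean(Q,0).round(1),np.nanpercentile(Q,1,axis=0).round(),np.nanpercentile(Q,99,axis=0).round())
```

```text
[467  17  35  34 918] [483.  34.] [ 875.  -202.6   99.1] [ 852. -227.   95.] [ 899. -180.  102.]
[ 436  241   31   43 1256] [451. 262.] [ 511.2 -136.5  125.1] [ 483. -186.   -2.] [ 541. -116.  128.]
[ 201  249   29   44 1161] [215. 270.] [502.1 214.6 125.2] [474. 194.  -1.] [531. 268. 128.]
118 [ 203  219  263   95 4342] [507.9  35.2 124.6] [ 441. -153.  119.] [574. 232. 128.]
118 [ 109  261   44   44 1178] [484.3 344.2 119.6] [454. 314. 118.] [516. 374. 122.]
80 [463  33  35  23 176] [ 859.4 -193.9   85.8] [ 850. -224.   80.] [ 885. -176.   95.]
80 [505 243  63  59 695] [ 497.5 -272.1   87.6] [ 454. -315.   80.] [ 542. -227.   93.]
80 [119 255  50  57 779] [483.  323.7  87.7] [441. 301.  80.] [528. 369.  95.]
```

The two views agree: the tub is at the -y end, and its ledge centre is at about (511, -136, 125). The ledge spacing is 351 mm and the tub is 311 mm from the pivot, both matching the spec. The real lids are in the tray at top-view pixels (295, 257) red and (361, 265) green. I'll move above the tub-side ledge at the present height with the fingers shut.

Call:
drive_tool(
  deltas="-0.0440 -0.0528 0 7 0;-0.0880 -0.1057 0 14 0;-0.132 -0.1585 0 21 0;-0.176 -0.211 0 28 0;-0.220 -0.264 0 35 0;-0.264 -0.317 0 42 0;-0.308 -0.370 0 49 0;-0.352 -0.423 0 56 0;-0.396 -0.476 0 63 0;-0.440 -0.528 0 70 0;-0.484 -0.581 0 73.5 0;-0.528 -0.634 0 73.5 0",
)

```text
clock: 2.45
eef_pos: [482.0, -67.7, 231.6]
tool_rot: [3.141, -0.0, 1.57]
force: [1.0, -0.1, 0.1]
width: -0.2
```

Run:
```python
from h import *
s=ctrl.read_state()
for k in ("clock","eef_pos","tool_rot","qpos","force","width"):print(k,np.round(s[k],3))
p=imaging.get_image("scene");save(p,"scene1.png")
```

```text
clock 2.45
eef_pos [481.993 -67.665 231.574]
tool_rot [ 3.141 -0.     1.57 ]
qpos [-0.245  0.429  0.46   1.97  -0.261  0.799  0.361]
force [ 0.955 -0.065  0.083]
width -0.239
```

Call:
drive_tool(
  deltas="-0.035 0.015 0 0 0;-0.069 0.029 0 0 0;-0.069 0.029 0.04 0 0;-0.069 0.029 0.08 0 0;-0.069 0.029 0.09 0 0;-0.069 0.029 0.09 0 0",
)

```text
clock: 3.25
eef_pos: [510.1, -135.0, 141.5]
tool_rot: [-3.141, -0.0, 1.57]
force: [0.5, 0.5, -0.1]
width: 0.4
```

Run:
```python
from h import *
p=imaging.get_image("scene");save(p,"scene2.png")
```

```text
(no output)
```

View pics/scene2.png

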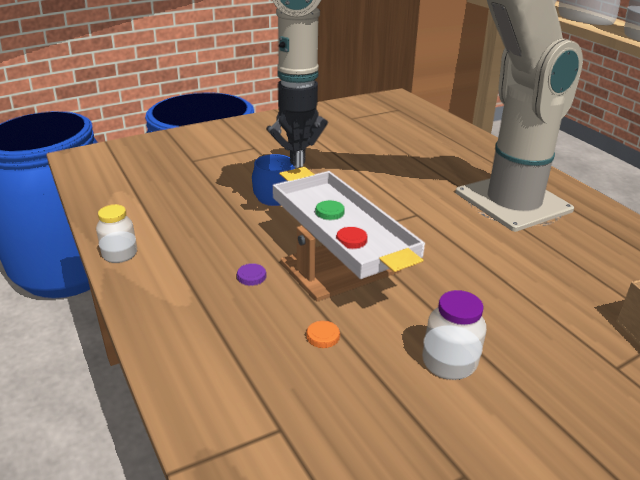

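The shut fingertips are right over the tub-side ledge, at about pixel (298, 172). Now I'll push down at a moderate speed.

Call:
drive_tool(
  deltas="0 0 0.010 0 0;0 0 0.017 0 0;0 0 0.024 0 0;0 0 0.031 0 0;0 0 0.038 0 0;0 0 0.045 0 0;0 0 0.052 0 0;0 0 0.059 0 0;0 0 0.066 0 0;0 0 0.073 0 0;0 0 0.078 0 0;0 0 0.081 0 0",
)

```text
clock: 4.8
eef_pos: [509.7, -134.8, 59.9]
tool_rot: [-3.141, -0.0, 1.57]
force: [-0.5, -0.9, 2.6]
width: 0.2
```

Run:
```python
from h import *
p=imaging.get_image("scene");save(p,"scene3.png")
```

```text
(no output)
```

View pics/scene3.png

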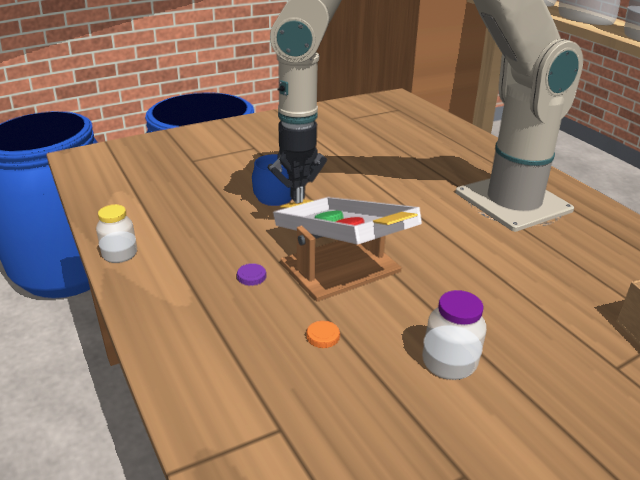

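Call:
drive_tool(
  deltas="0 0 0.003 0 0;0 0 0.005 0 0;0 0 0.005 0 0",
)

```text
clock: 5.22
eef_pos: [510.0, -135.1, 55.2]
tool_rot: [-3.142, 0.0, 1.57]
force: [0.9, -0.7, 0.0]
width: 0.2
```

Run:
```python
from h import *
p=imaging.get_image("top");save(p,"top4.png")
for t in ("lid_red","lid_green","tub"):
    for r in models.landmark_of(p,t)[:2]:
        u,v=r["point"];print(t,round(r["score"],2),np.round([u,v]),np.round(world(p,u,v)))
```

```text
lid_red 0.93 [320. 257.] [521.  56. 123.]
lid_red 0.81 [243. 197.] [636. 194.  13.]
lid_green 0.92 [376. 266.] [509. -28.  87.]
lid_green 0.75 [365. 176.] [669. -17.  13.]
```

View pics/top4.png

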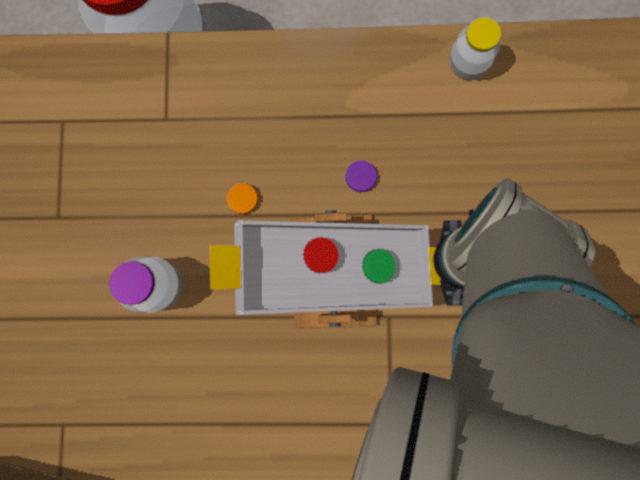

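The lids are sliding; red has reached (320, 257) and green (378, 266). I'll lift off straight up and let them settle.

Call:
drive_tool(
  deltas="0 0 -0.02 0 0;0 0 -0.05 0 0;0 0 -0.09 0 0;0 0 -0.13 0 0;0 0 -0.17 0 0;0.0 -0.04 -0.19 0 0;0 -0.08 -0.2 0 0;0 -0.1 -0.2 0 0;0 -0.1 -0.2 0 0;0 -0.1 -0.2 0 0;0 -0.1 -0.2 0 0",
)

```text
clock: 6.8
eef_pos: [411.0, -135.0, 255.1]
tool_rot: [3.142, 0.0, 1.571]
force: [0.5, 0.0, 0.4]
width: 0.2
```

Run:
```python
from h import *
p=imaging.get_image("top");save(p,"top5.png")
for t in ("lid_red","lid_green","tub"):
    for r in models.landmark_of(p,t)[:2]:
        u,v=r["point"];print(t,round(r["score"],2),np.round([u,v]),np.round(world(p,u,v)))
p=imaging.get_image("scene");save(p,"scene5.png")
print(models.landmark_of(p,"tub")[:2],models.landmark_of(p,"lid_red")[:2])
```

```text
lid_red 0.78 [377. 256.] [524. -31.  84.]
lid_red 0.6 [245. 197.] [635. 191.  13.]
lid_green 0.89 [364. 176.] [670. -17.  11.]
lid_green 0.68 [404. 267.] [508. -75.  65.]
tub 0.61 [518. 275.] [ 497. -272.    2.]
tub 0.27 [404. 267.] [508. -75.  65.]
[{'point': [276.4, 198.7], 'score': 0.96}] [{'point': [323.3, 335.9], 'score': 0.6}, {'point': [342.0, 225.6], 'score': 0.48}]
```

View pics/top5.png

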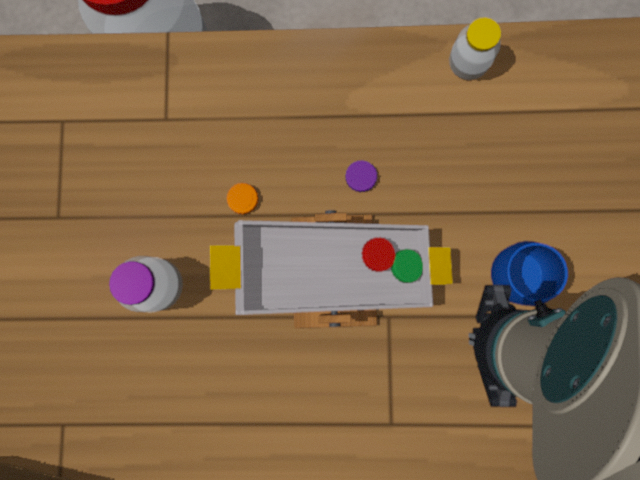

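View pics/scene5.png

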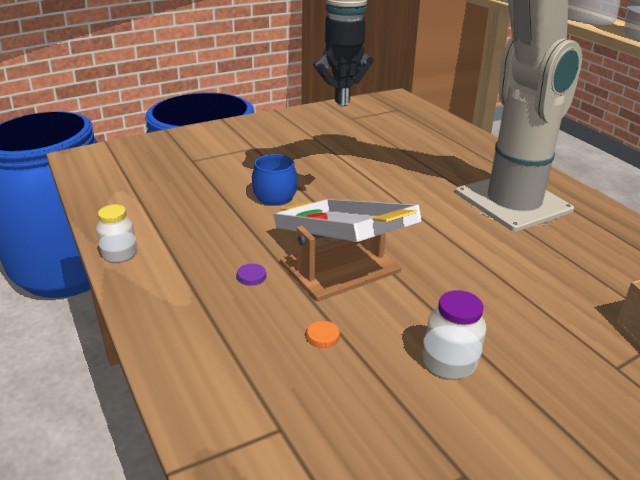

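Run:
```python
from h import *
for k in range(2):
  for _ in range(4): p=imaging.get_image("top")
  P=cloud(p);hsv=cv2.cvtColor(p["color"],cv2.COLOR_RGB2HSV)
  h=hsv[...,0].astype(int);sat=(hsv[...,1]>150)
  roi=np.zeros_like(sat);roi[222:312,240:432]=1
  for n,m in (("red",(h<6)|(h>174)),("green",(h>50)&(h<80))):
    m=m&sat&roi;c=np.array(np.nonzero(m)).mean(1)[::-1];Q=np.nanmedian(P[m],0)
    a=np.radians(25.5);dy=39-Q[1];dz=Q[2]-90
    print(n,m.sum(),c.round(1),Q.round(1),"local y,z",round(dy*np.cos(a)-dz*np.sin(a),1),round(dy*np.sin(a)+dz*np.cos(a),1))
# tilt from floor
Q=P[235:300,265:350].reshape(-1,3);Q=Q[~np.isnan(Q).any(1)]
A=np.c_[Q[:,:2],np.ones(len(Q))];co=np.linalg.lstsq(A,Q[:,2],rcond=None)[0];print("tilt",np.degrees(np.arctan(np.hypot(*co[:2]))))
print(ctrl.read_state()["clock"])
```

```text
red 846 [378.2 254.1] [527.5 -32.6  83.5] local y,z 67.4 24.9
green 756 [407.1 265.8] [509.7 -79.6  62.9] local y,z 118.7 26.6
red 845 [378.2 254.1] [527.5 -32.5  83.4] local y,z 67.4 24.8
green 757 [407.1 265.7] [509.7 -79.6  62.5] local y,z 118.9 26.3
tilt 24.03626168352236
7.55
```

All at rest: tilt is about 24°, red is at 67 mm and green at 119 mm towards the tub end. The tub hasn't moved and the arm is clear.

```bash
python3 -c "
from cell import ctrl
print(ctrl.finish_job())"
```

```text
the job is handed in; nothing more can be done
None
```

I pushed the yellow ledge at the tub end down with the shut fingers, lifted straight off and moved clear. The job was handed in at about 7.6 s, and the tray stayed tipped.

My last checks before handing in:
- **Tray:** tilt about 24° (needs more than 17°), a little short of the 26° stop.
- **Lids:** both lie flat on the tray floor. Red is about 67 mm and green about 119 mm from the middle towards the tub. They were at rest in two pictures 0.2 s apart.
- **Tub:** it shows at the same place as at the start in the top view, and upright.
- **Robot:** wrist force read near zero after lifting off, and the gripper was well away from everything.

One thing disagreed: the networks sometimes reported the purple and orange look-alike lids on the table. I told them apart by colour and height.

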